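# Ease the propped case lid shut

### The job

The lid of the steel document case on the desk is propped open on a thin swinging stay. With fingers reaching under the lid, nudge the stay out sideways, catch the dropping lid on the outside of a finger while it is still well open (in the upper half of its travel), and lower it gently until it is fully shut, without letting it bang. Grasp nothing, do not raise the lid, leave the other things on the desk and in the case where they are, and finish clear of everything.

Things in the scene. Friction and masses are not known exactly. Their poses are not given: they have to be found in the camera images.
- case: Open-topped green sheet-steel case fixed to the desk, 200 (x) x 220 (y) x 90 (z) mm, walls 4 mm. Origin: centre of its underside on the desk; x points from its front to the hinge side (roughly away from the robot), y to the left, z up. The lid's hinge axis runs along y at x = +100, z = 90 mm.
- lid (a joint): Opening angle of the lid, rad: 0 shut (level on the rim), about 0.90 propped at the start, limit 1.2. Flat green steel plate, 225 mm from hinge to front edge, 260 mm wide (case y -130 to +130), 5 mm thick, its underside in the plane of the hinge axis. 0.3 to 0.6 kg on a nearly free hinge: unsupported it falls shut fast and bangs.
- lid_edge (a point): Middle of the lid's front (free) edge, on the underside; moves with the lid, 225 mm from the hinge axis. When shut the lid overhangs the case's front wall by 25 mm and each side wall by 20 mm, its underside 90 mm over the desk, so a sloping finger in front can carry this edge from below all the way down.
- lid_hinge (a point): Middle of the hinge axis, on the far rim of the case. Turns with the lid.
- stay (a joint): Angle of the stay, rad: 0 standing under the lid (cannot swing inwards), growing as its top swings outwards (case's -y side) to a stop at 1.9. A 10 mm steel rod, nearly upright, pivot at case x -31, y -128, z 75 mm; from it, at z 165 mm, a 36 mm peg with a 14 mm ball sticks out sideways (-y). Once off the lid it falls to its stop by itself, sweeping 180 mm beside the case.
- stay_tip (a point): Centre of the stay's rounded top (radius 5 mm), moves with the stay; at the start at case x -31, y -123, z 247 mm, bearing on the lid's underside 205 mm from the hinge and 7 mm inside the lid's right-hand (-y) edge. Pushed outwards (1 to 5 N) it slips off that edge after about 10 mm and the lid drops at once.
- tape: Roll of tape lying in the case, 84 mm across, 24 mm high; leave alone. Origin: centre of the underside.
- stamp: Wooden-handled rubber stamp standing in the case, 36 mm across, 60 mm high; leave alone. Origin: centre of the underside.
- stapler: Stapler, 140 x 36 x 40 mm, on the desk to the left; leave alone. Origin: centre of the underside.
- jug: Blue plastic jug with a handle, 100 mm across, 170 mm high, on the desk to the left; leave alone. Origin: centre of the underside.
- tin: Steel tin, 80 mm across, 100 mm high, on the desk to the left, nearest the robot; leave alone. Origin: centre of the underside.
- pad: Ink-pad box, 110 x 75 x 20 mm, on the desk to the right; leave alone. Origin: centre of the underside.
- padlock: Brass padlock lying flat, body 45 x 50 x 22 mm, on the desk to the right; leave alone. Origin: centre of the body's underside.
- gluepot: White jar, 56 mm across, 90 mm high, on the desk to the right; leave alone. Origin: centre of the underside.

How it is judged:
On the way:
1. the stay is out and the lid rests on a finger (or the hand behind it) while still in the upper half of its travel (more than 0.45 rad open) (value of joint stay above 0.4 rad and value of joint lid above 0.45 rad and (contact force between lid and the fingers above 0.3 N or contact force between lid and the arm above 0.3 N)), for 0.1 s.
At the end, for the whole second after the job is handed in: The lid is shut (within 0.02 rad, 4 mm at its front edge) and still, the stay hangs out at the right of the case (beyond 1.2 rad) (value of joint lid below 0.02 rad and value of joint stay above 1.2 rad and velocity of joint lid between -0.1 and 0.1 rad/s); the robot touches nothing.
It fails at once if the lid bangs: in its last 0.15 rad it closes faster than 1.2 rad/s (value of joint lid below 0.15 rad and velocity of joint lid below -1.2 rad/s).
It fails at once if the lid is raised, more than 0.12 rad above its propped position (value of joint lid above 1.02 rad).
It fails at once if the case or its lid is pushed harder than 40 N (contact force between case and the arm above 40 N).
It fails at once if another thing is shifted by more than 20 mm or lifted (distance of any of tape, stamp, stapler, jug, tin, pad, padlock, gluepot from where it was at the start of the episode above 0.02 m).
It also fails if it takes over 48 s, if anything falls off the work surface, if the arm or the gripper's body presses on something with over 40 N, if the wrist force passes 120 N, or if a joint passes its speed limit or range.

### The arm

A 7-joint arm with a two-finger parallel gripper is mounted at the origin on the work surface. World frame = base frame: x ahead of the robot, y to its left, z up, the work surface at z = 0. Lengths are in m, angles in rad, forces in N, time in s.
With the tool pointing down it reaches from about 0.425 to 0.925 m from the base axis. Payload 6.8 kg.
Tool frame: the origin (TCP) lies at the very end of the fingers, on their centre line; the grasp point (between the pads) lies 19 mm behind it (r.grip_point_offset is the distance from the TCP to the grasp point, in m); z points along the fingers, y is the line along which they close (so a half turn about z gives the same grasp; the last joint's range is limited). The gripper opens to 85 mm and grips with 20 to 120 N. Pads are 22 mm wide; open, the fingers measure 114 mm over their backs; the gripper's body (76 mm by 85 mm) begins 54 mm behind the grasp point. The pads swing forward as they close: fully open they stand 13 mm farther back than shut.
Start: joints at [-1.438, 0.477, 0.022, 1.555, -0.011, 1.109, -0.083], TCP at [0.161, 0.656, 0.231] pointing down, gripper open.
Joint ranges: [-2.96, 2.96], [-0.34, 2.1], [-1.41, 1.46], [0.24, 2.44], [-1.37, 4.51], [0.17, 1.92], [-2.96, 2.96]. Speed limits (rad/s): [2.39, 2.39, 3.14, 3.14, 3.14, 3.14, 3.14].

### API

Orientations are given as a rotation vector (axis times angle).
In Python, from bench import status, eyes, r gives the robot as it stands.
- The arm moves only by the shell command python3 -m crank 'ROWS' [OPENING] [FORCE]. ROWS is JSON, a list of rows, each a list of 6 numbers: the shift along the tool's x, y, z normalised to -1 to 1, where 1 is 0.02 m, then the turn, a rotation vector about the tool's x, y, z normalised to -1 to 1, where 1 is 45 degrees. A call has 1 to 12 rows; each row shifts and turns the commanded pose from where the row before left it, along the tool's axes as they then stand; what a row does not reach is not made up. A row lasts 1/10 s, in which the tool goes at most 50 mm and 8.59 degrees, less where a joint would pass 70% of its speed; a pose out of reach is approached as far as the arm can. A call with a number of a shift or a turn outside -1 to 1 is refused whole. A call with a gripper value outside its range is refused whole. OPENING is the opening, from 0 (shut) to 1 (fully open), set as the call begins (- or left out, the last holds). The fingers move at their own pace and stop on an object; FORCE is the grip in N (left out, the last holds). Time passes only in rows, so rows that do not move let the fingers close. It gives the time, the measured TCP pose, the force, the opening and the grip force at its end, in the units of the state.
- status.get_obs(): the state, without advancing time (a new reading comes with each control period).
- eyes.grab_frame(name): name is "scene" or "top"; returns a dict with "image" (384x512x3 uint8, red, green, blue), "depth" (384x512 float32, m along the optical axis (not along the pixel's ray), 0 where there is no reading), "fovy" (degrees; the focal length in pixels is half the picture's height over the tangent of half this angle, whatever the lens; pixels are square), "cx", "cy" (the principal point, pixels), "k1" (the pictures are not rectified: a ray, as slopes to the right and down, at radius r is drawn at 1 + k1 r^2 times it, then the intrinsics apply), "world_to_cam" (4x4, takes a point from world to camera coordinates). Camera axes: x right, y up, looking along -z (the intrinsics and any distortion apply to the point x, -y, -z); pixel columns grow to the right and rows downward; lengths in m; the calibration is good to about 2 mm. A picture is of the moment at which its call begins.
- r.hand_in(): hands the job in; it is judged then, once.
The state is a dict: "clock": time; "joints": joint angles; "qvel": joint speeds; "tau": joint torques, N m; "tcp_pos": TCP position; "orientation": TCP orientation; "contact_force": force on the tool from outside, world axes, zero at the start; "moment": the same for the moment, N m; "grip_width": finger opening in m; "gripper_force": force on a finger pad.
Only numpy, scipy, OpenCV 4.12 (cv2) and the standard library are available. Lean on these libraries where they do the work, as an engineer would, in place of code of your own. Each camera call takes 0.05 s, during which the arm holds its last target. There are 200 camera calls.

## Working session

There is one attempt and no reset: what is moved stays moved. The work goes in short steps, Python scripts to look and compute and a shell command to move; the robot and the scene stay as the last step left them, time stands still between calls to the robot, and variables do not carry over. Pictures are saved under pics/ and viewed, at most 10 in all, crops included, and the job is handed in when it is done.

```bash
mkdir -p pics
cat > h.py <<'E'
import numpy as np,cv2
from bench import status,eyes,r
def grab(n):
    f=eyes.grab_frame(n); np.savez(''+n+'.npz',**f); return f
def pt(f,u,v,d=None):
    H=f['image'].shape[0]; F=H/2/np.tan(np.radians(float(f['fovy']))/2)
    K=np.array([[F,0,f['cx']],[0,F,f['cy']],[0,0,1]],float)
    s=cv2.undistortPoints(np.array([[[u,v]]],float),K,np.array([float(f['k1']),0,0,0,0]))[0,0]
    if d is None: 
        d=np.median(f['depth'][int(v)-1:int(v)+2,int(u)-1:int(u)+2])
    p=np.array([s[0]*d,-s[1]*d,-d,1]); return (np.linalg.inv(f['world_to_cam'])@p)[:3]
E
python3 - <<'E'
from h import *
for n in('scene','top'):
    f=grab(n); cv2.imwrite(f'pics/{n}1.png',cv2.resize(f['image'][:,:,::-1],(800,600),interpolation=cv2.INTER_CUBIC))
    print(n,f['fovy'],f['k1'],np.linalg.inv(f['world_to_cam']).round(3).tolist())
print(status.get_obs())
E
```

```text
scene 54.93638962640843 -0.055449715951976994 [[-0.902, 0.362, -0.235, 0.279], [-0.431, -0.742, 0.514, 0.578], [0.012, 0.565, 0.825, 1.099], [0.0, 0.0, 0.0, 1.0]]
top 56.553096710280826 -0.029756204135687175 [[0.006, 0.986, -0.164, 0.355], [-1.0, 0.008, 0.015, 0.015], [0.016, 0.164, 0.986, 1.417], [0.0, 0.0, 0.0, 1.0]]
{'clock': 0.1, 'joints': array([-1.43809583,  0.47773039,  0.02234924,  1.55630228, -0.01147548,
        1.10930083, -0.08310999]), 'qvel': array([ 0.0007452 , -0.00244263, -0.00156561, -0.00270964, -0.00064171,
        0.00061232, -0.00014525]), 'tau': array([ 3.74292140e-03, -5.97761929e+01,  1.61342751e+00, -2.81957138e+01,
        1.28118010e-02,  5.02465366e-03,  3.58754085e-05]), 'tcp_pos': array([0.16087219, 0.6550259 , 0.23043563]), 'orientation': array([-3.77304568e-01, -3.11879976e+00,  2.53159799e-03]), 'contact_force': array([0.5292441 , 0.10149715, 0.08227214]), 'moment': array([-0.04928164, -0.01906735,  0.01760727]), 'gripper_force': 0.0, 'grip_width': 0.08553153597043137}
```

View pics/scene1.png

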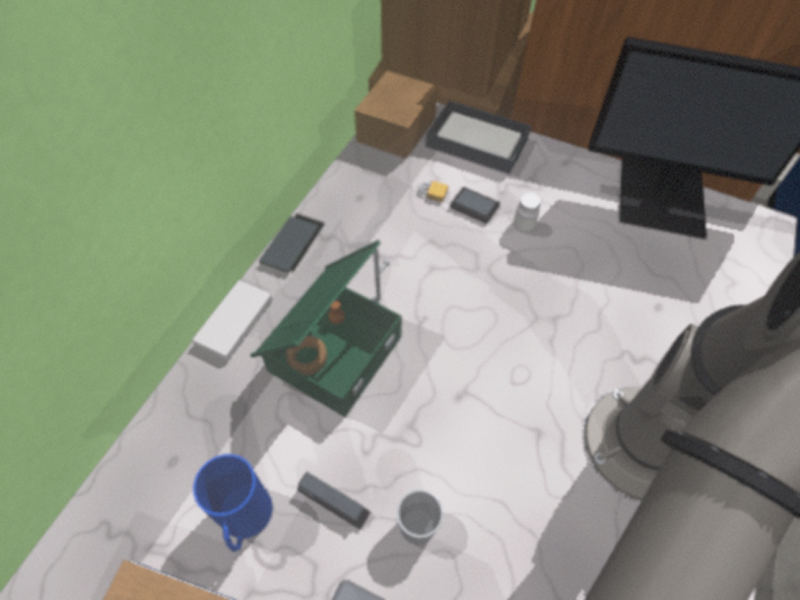

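View pics/top1.png

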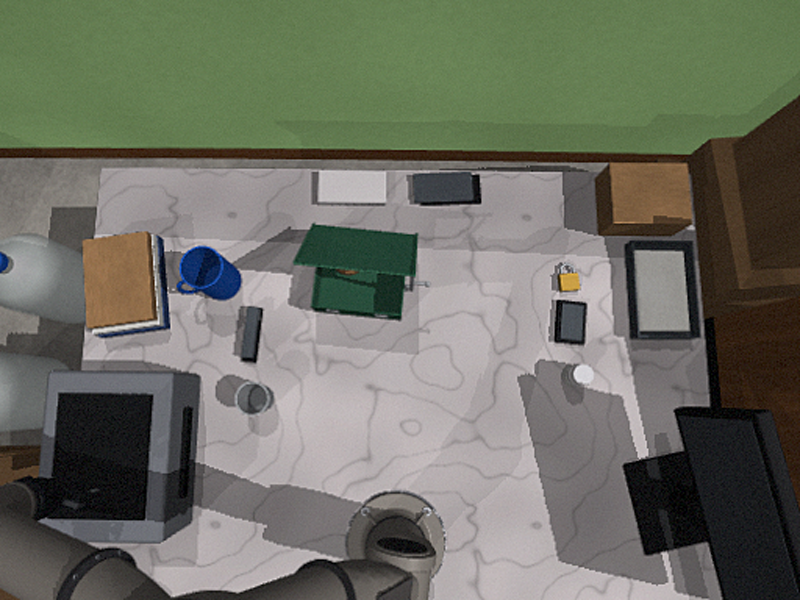

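The scene view shows the case around (330,340) with its lid propped; the top view shows the lid corners near (313,226), (417,234), (417,275), (295,262) and the stay ball near (427,284). I'll measure from a crop.

Run:
```python
from h import *
f=dict(np.load('top.npz')); s=dict(np.load('scene.npz'))
a=cv2.resize(f['image'][135:215,180:285,::-1],None,fx=7,fy=7,interpolation=cv2.INTER_CUBIC)
cv2.imwrite('pics/tc.png',a)
b=cv2.resize(s['image'][145:270,150:270,::-1],None,fx=4.8,fy=4.8,interpolation=cv2.INTER_CUBIC)
cv2.imwrite('pics/sc.png',b)
# point cloud of green pixels
for n,g in(('top',f),('scene',s)):
    im=g['image'].astype(int); m=(im[...,1]>im[...,0]*1.5)&(im[...,1]>im[...,2]*1.15)&(g['depth']>0)
    P=np.array([pt(g,u,v,g['depth'][v,u]) for v,u in zip(*np.nonzero(m))])
    k=(abs(P[:,0]-.6)<.3)&(P[:,2]>.02)&(abs(P[:,1])<.4);P=P[k]
    print(n,len(P),P.min(0),P.max(0)); np.save(n+'P.npy',P)
```

```text
top 2149 [ 0.53824115 -0.04689304  0.02094104] [0.76073605 0.21832651 0.27369556]
scene 1 [0.61930859 0.16756739 0.26966689] [0.61930859 0.16756739 0.26966689]
```

View pics/tc.png

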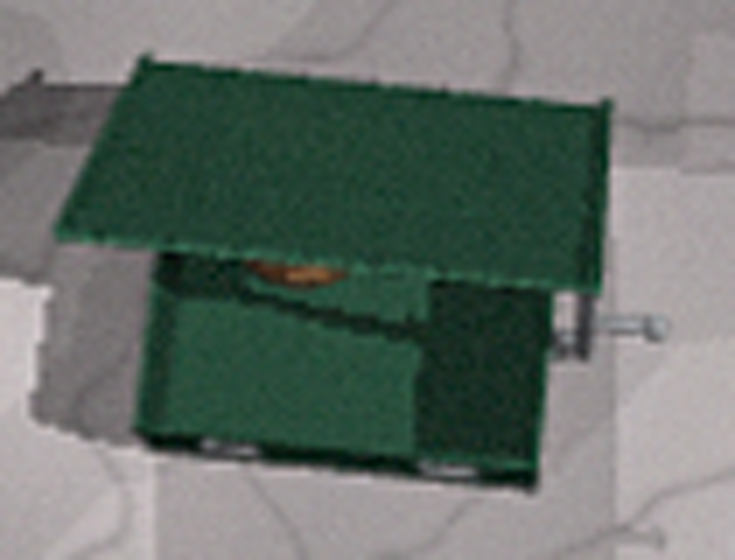

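View pics/sc.png

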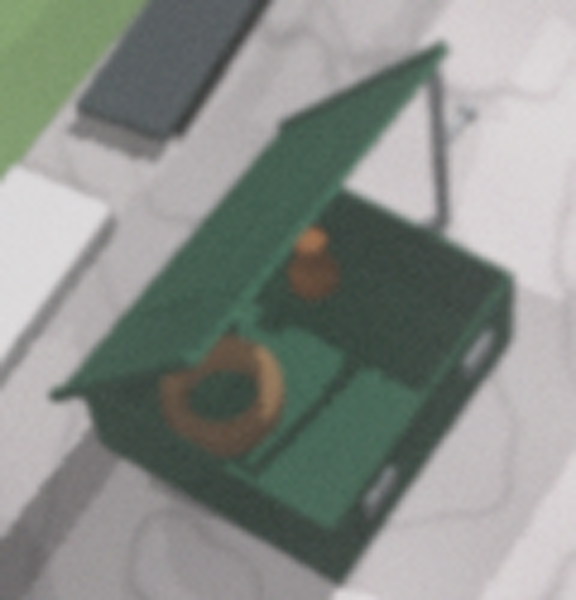

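```bash
cat > fit.py <<'E'
from h import *
from scipy.optimize import least_squares
def proj(f,P):
    H=384; F=H/2/np.tan(np.radians(float(f['fovy']))/2)
    c=(f['world_to_cam']@np.r_[P,1])[:3]; s=np.array([c[0]/-c[2],-c[1]/-c[2]]); q=s@s
    return s*(1+f['k1']*q)*F+[f['cx'],f['cy']]
def W(p,c):
    t=p[2]; return np.array([p[0]+np.cos(t)*c[0]-np.sin(t)*c[1],p[1]+np.sin(t)*c[0]+np.cos(t)*c[1],c[2]])
def lid(a,l,y,th): return [.1-l*np.cos(a)+th*np.sin(a),y,.09+l*np.sin(a)+th*np.cos(a)]
if __name__=='__main__':
    T=dict(np.load('top.npz'));S=dict(np.load('scene.npz'))
    ob=[(T,(58,238),lambda a:lid(a,.225,.13,.002)),(T,(600,290),lambda a:lid(a,.225,-.13,.002)),
    (T,(608,102),lambda a:lid(a,0,-.13,.005)),(T,(148,60),lambda a:lid(a,0,.13,.005)),
    (T,(540,467),lambda a:[-.1,-.11,.09]),(T,(142,435),lambda a:[-.1,.11,.09]),(T,(655,327),lambda a:[-.031,-.162,.165]),
    (S,(443,45),lambda a:lid(a,.225,-.13,.002)),(S,(55,395),lambda a:lid(a,0,.13,.003)),
    (S,(512,282),lambda a:[-.1,-.11,.09]),(S,(335,530),lambda a:[-.098,.108,.09]),(S,(468,117),lambda a:[-.031,-.162,.165])]
    def uv(f,c):
        k,o=((7,(180,135)) if f is T else (4.8,(150,145))); return (np.array(c)+.5)/k-.5+o
    res=lambda p:np.array([proj(f,W(p,g(p[3])))-uv(f,c) for f,c,g in ob])
    so=least_squares(lambda p:res(p).ravel(),[.62,.08,0,.9],loss='soft_l1'); p=so.x
    print(p.round(4)); print(res(p).round(1).tolist())
    np.save('pose.npy',p)
    for n,c in(('tip',[-.031,-.123,.247]),('ball',[-.031,-.162,.165]),('edgeR',lid(p[3],.225,-.13,0)),('edgeM',lid(p[3],.225,0,0)),('hinge',[.1,0,.09])): print(n,W(p,c).round(3))
    d=T['depth']
E
python3 fit.py
```

```text
[ 0.649   0.0887 -0.0903  0.9075]
[[-1.0, -0.5], [0.2, -0.2], [0.3, 0.4], [-1.3, -0.1], [-0.2, 0.3], [-1.7, -0.8], [0.1, -0.2], [1.2, 0.0], [0.1, 1.6], [0.9, -2.0], [-0.2, -0.8], [0.1, -1.4]]
tip [ 0.607 -0.031  0.247]
ball [ 0.604 -0.07   0.165]
edgeR [ 0.599 -0.037  0.267]
edgeM [0.611 0.092 0.267]
hinge [0.749 0.08  0.09 ]
```

```bash
cat > g.py <<'E'
import sys
from fit import *
from scipy.spatial.transform import Rotation as R
p=np.load('pose.npy')
def info(a=None,g=None,ext=None,y=None,s=60):
    o=status.get_obs(); A=R.from_rotvec(o['orientation']).as_matrix()
    Rc=R.from_euler('z',p[2]).as_matrix(); c=Rc.T@(o['tcp_pos']-[p[0],p[1],0]); Ac=Rc.T@A
    print('t',round(o['clock'],2),'case tcp',c.round(4),'z',Ac[:,2].round(3),'y',Ac[:,1].round(3),'F',(Rc.T@o['contact_force']).round(2),'J',o['joints'].round(2))
    if g is not None:
        E=np.array(lid(a,.225,y,0)); zt=Ac[:,2]; n=-Ac[:,0]
        T=E-(g+.011)*n+ext*zt; T[1]=y; print('target',T.round(4),'tool shift units',(Ac.T@(T-c)/.02).round(2))
    st=np.radians(s); D=np.array([[-np.sin(st),0,np.cos(st)],[0,1,0],[-np.cos(st),0,-np.sin(st)]])
    print('rot needed /45deg',(R.from_matrix(Ac.T@D).as_rotvec()/np.radians(45)).round(3))
if __name__=='__main__': info(p[3],*map(float,sys.argv[1:]))
E
python3 g.py .04 0 -.09; python3 -m crank '[[0,0,-1,0,0,0],[0,0,-1,0,0,0],[0,0,-1,0,0,0],[0,0,-1,0,0,0],[0,0,-1,0,0,0],[0,0,-1,0,0,0],[0,-1,0,0,0,0]]' 0; python3 g.py .04 0 -.09
```

```text
t 0.1 case tcp [-0.5372  0.52    0.2304] z [-0.    -0.002 -1.   ] y [ 0.15   0.989 -0.002] F [0.52 0.15 0.08] J [-1.44  0.48  0.02  1.56 -0.01  1.11 -0.08]
target [-0.089  -0.09    0.2673] tool shift units [-26.73 -26.8   -1.8 ]
rot needed /45deg [-0.052 -0.665 -0.187]
clock: 0.8
tcp_pos: [0.1566, 0.6382, 0.3535]
orientation: [0.377, 3.119, 0.007]
contact_force: [0.6, -0.1, -0.9]
grip_width: 0.0
gripper_force: 0.0
t 0.8 case tcp [-0.54    0.5028  0.3535] z [ 0.     0.005 -1.   ] y [0.15  0.989 0.005] F [ 0.64 -0.03 -0.95] J [-1.45  0.37  0.03  1.45 -0.01  1.32 -0.09]
target [-0.089  -0.09    0.2673] tool shift units [-26.74 -25.94   4.18]
rot needed /45deg [-0.044 -0.665 -0.189]
```

```bash
python3 -m crank '[[-0.8,-1,0,0,0,-0.19],[-0.8,-1,0,0,0,0],[-0.8,-1,0,0,0,0],[-0.8,-1,0,0,0,0],[-0.8,-1,0,0,0,0],[-0.8,-1,0,0,0,0],[-0.8,-1,0,0,0,0],[-0.8,-1,0,0,0,0],[-0.8,-1,0,0,0,0],[-0.8,-1,0,0,0,0],[-0.8,-1,0,0,0,0]]' >/dev/null;  python3 -m crank '[[-0.8,-1,0,0,0,0],[-0.8,-1,0,0,0,0],[-0.8,-1,0,0,0,0],[-0.8,-1,0,0,0,0],[-0.8,-1,0,0,0,0],[-0.8,-1,0,0,0,0],[-0.8,-1,0,0,0,0],[-0.8,-1,0,0,0,0],[-0.8,-1,0,0,0,0],[-0.8,-1,0,0,0,0]]'; python3 g.py .04 0 -.09; 
python3 -m crank '[[0,0,0,0,-0.17,0],[0,0,0,0,-0.17,0],[0,0,0,0,-0.17,0],[0,0,0,0,-0.16,0],[0,0,0,0,0,0]]'; python3 g.py .04 0 -.09
```

```text
clock: 2.9
tcp_pos: [0.4492, 0.1842, 0.351]
orientation: [-0.144, -3.138, 0.0]
contact_force: [-0.1, 0.4, 1.1]
grip_width: -0.0001
gripper_force: 0.0
t 2.9 case tcp [-0.2076  0.0771  0.351 ] z [-0.001 -0.    -1.   ] y [ 0.001  1.    -0.   ] F [-0.18  0.36  1.13] J [-0.86  0.05  0.36  1.85 -0.02  1.25  0.99]
target [-0.0895 -0.09    0.2673] tool shift units [-5.92 -8.35  4.18]
rot needed /45deg [-0.001 -0.667 -0.001]
clock: 3.4
tcp_pos: [0.4461, 0.1851, 0.3494]
orientation: [0.113, 2.613, -0.034]
contact_force: [-0.1, -0.4, 0.1]
grip_width: 0.0
gripper_force: 0.0
t 3.4 case tcp [-0.2108  0.0777  0.3494] z [ 0.502 -0.001 -0.865] y [-0.003  1.    -0.003] F [-0.04 -0.43  0.12] J [-0.94 -0.18  0.13  2.16  0.56  0.9   0.37]
target [-0.0826 -0.09    0.2417] tool shift units [-2.8  -8.39  7.88]
rot needed /45deg [-0.001  0.003  0.005]
```

```bash
python3 -m crank '[[0,-1,0,0,0,0],[0,-1,0,0,0,0],[0,-1,0,0,0,0],[0,-1,0,0,0,0],[0,-1,0,0,0,0],[0,-1,0,0,0,0],[0,-1,0,0,0,0],[0,-1,0,0,0,0],[0,-0.4,0,0,0,0],[-0.7,0,0.8,0,0,0],[-0.7,0,0.8,0,0,0],[-0.7,0,0.8,0,0,0]]';  python3 -m crank '[[-0.7,0,1,0,0,0],[0,0,1,0,0,0],[0,0,1,0,0,0],[0,0,1,0,0,0],[0,0,1,0,0,0],[0,0,0.5,0,0,0],[0,0,0,0,0,0]]'; python3 g.py .04 0 -.09
python3 - <<'E'
from h import *
a=grab('top');b=grab('scene')
i=cv2.resize(a['image'][130:220,190:290,::-1],(600,540),interpolation=cv2.INTER_CUBIC)
cv2.imwrite('pics/a2.png',i)
j=cv2.resize(b['image'][135:255,165:285,::-1],(600,600),interpolation=cv2.INTER_CUBIC);cv2.imwrite('pics/b2.png',j)
E
```

```text
clock: 4.6
tcp_pos: [0.4953, 0.0113, 0.3312]
orientation: [0.123, 2.614, -0.031]
contact_force: [0.5, 0.3, 0.2]
grip_width: -0.0001
gripper_force: 0.0
clock: 5.3
tcp_pos: [0.5612, 0.0054, 0.2416]
orientation: [0.121, 2.616, -0.034]
contact_force: [0.4, 0.1, -0.6]
grip_width: 0.0001
gripper_force: 0.0
t 5.3 case tcp [-0.0799 -0.0909  0.2416] z [ 0.5   -0.002 -0.866] y [ 0.003  1.    -0.001] F [ 0.37  0.17 -0.61] J [-0.33  0.05  0.13  2.22  0.38  0.39  0.96]
target [-0.0827 -0.09    0.2418] tool shift units [ 0.12  0.04 -0.08]
rot needed /45deg [-0.003 -0.    -0.002]
```

View pics/a2.png

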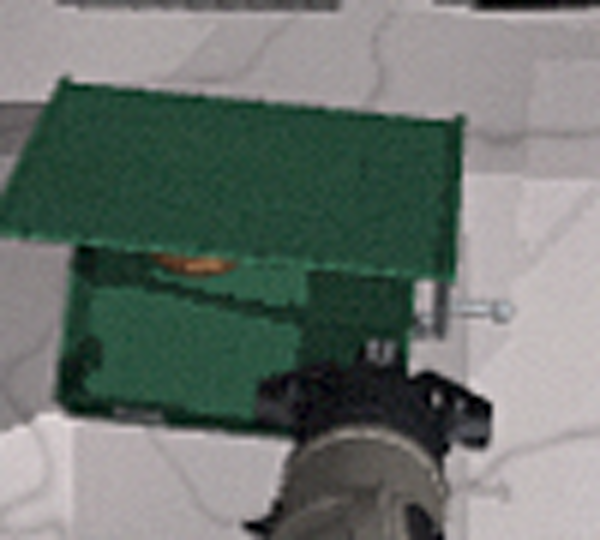

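View pics/b2.png

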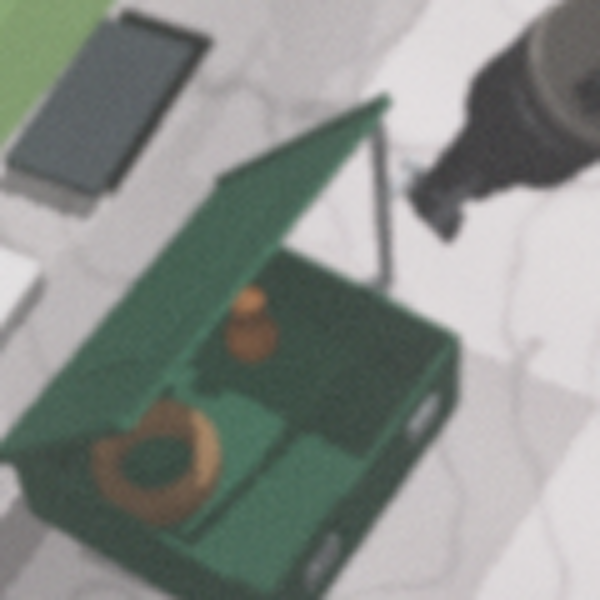

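The top crop shows the fingertips at (378,345), stay at (440,310), and the shut linkages bulging sideways from (260,400) to (490,420). I'll measure where that bulge lies in the tool frame.

Run:
```python
from h import *
from scipy.spatial.transform import Rotation as R
o=status.get_obs();A=R.from_rotvec(o['orientation']).as_matrix()
for n in('top','scene'):
    f=dict(np.load(n+'.npz'));L=[]
    for v in range(130,260):
        for u in range(165,290):
            d=f['depth'][v,u]
            if d>0:
                q=A.T@(pt(f,u,v,d)-o['tcp_pos'])
                if -.13<q[2]<.02 and abs(q[1])<.08 and abs(q[0])<.06: L.append(q)
    L=np.array(L)*1000
    print(n,len(L))
    for a in range(-130,20,10):
        k=L[(L[:,2]>=a)&(L[:,2]<a+10)]
        if len(k): print(a,len(k),'x',k[:,0].min().round(),k[:,0].max().round(),'y',k[:,1].min().round(),k[:,1].max().round())
```

```text
top 406
-130 3 x -32.0 -5.0 y 13.0 35.0
-120 13 x -10.0 9.0 y -43.0 39.0
-110 17 x -10.0 8.0 y -48.0 45.0
-100 55 x -13.0 13.0 y -62.0 59.0
-90 47 x -12.0 14.0 y -63.0 59.0
-80 36 x -17.0 1.0 y -55.0 49.0
-70 21 x -16.0 -1.0 y -46.0 37.0
-60 35 x -12.0 2.0 y -39.0 40.0
-50 9 x -13.0 -5.0 y -20.0 9.0
-40 7 x -11.0 -2.0 y -10.0 3.0
-30 5 x -11.0 -6.0 y -6.0 10.0
-20 10 x -9.0 -3.0 y -13.0 10.0
-10 30 x -54.0 -9.0 y -38.0 77.0
0 70 x -57.0 -45.0 y -37.0 79.0
10 48 x -57.0 -50.0 y -37.0 80.0
scene 368
-130 20 x -12.0 12.0 y 32.0 39.0
-120 28 x -11.0 9.0 y 25.0 42.0
-110 37 x -19.0 18.0 y 7.0 49.0
-100 56 x -19.0 17.0 y 10.0 61.0
-90 27 x -17.0 17.0 y 12.0 60.0
-80 11 x -17.0 -10.0 y -14.0 45.0
-70 14 x -17.0 -4.0 y -11.0 37.0
-60 14 x -12.0 1.0 y 9.0 24.0
-50 4 x -13.0 -10.0 y 7.0 27.0
-40 2 x -10.0 -7.0 y 5.0 9.0
-30 3 x -11.0 -9.0 y -3.0 5.0
-20 5 x -11.0 -5.0 y 4.0 13.0
-10 65 x -55.0 -8.0 y -38.0 77.0
0 41 x -56.0 -47.0 y -36.0 77.0
10 41 x -58.0 -40.0 y -37.0 79.0
```

```bash
python3 g.py .015 .042 -.09; python3 -m crank '[[0,0,0.7,0,0,0],[0,0,0.7,0,0,0],[0,0,0.7,0,0,0],[-0.4,0,0,0,0,0],[-0.4,0,0,0,0,0],[-0.4,0,0,0,0,0],[0,0,0,0,0,0],[0,0,0,0,0,0],[0,0,0,0,0,0]]'; python3 g.py .015 .042 -.09
```

```text
t 5.4 case tcp [-0.0799 -0.0904  0.2433] z [ 0.502 -0.001 -0.865] y [ 0.002  1.    -0.   ] F [ 0.64  0.16 -0.13] J [-0.33  0.05  0.13  2.22  0.38  0.4   0.96]
target [-0.0399 -0.09    0.2179] tool shift units [-1.09  0.02  2.1 ]
rot needed /45deg [-0.001  0.003 -0.002]
clock: 6.3
tcp_pos: [0.6023, 0.0024, 0.2186]
orientation: [0.12, 2.613, -0.032]
contact_force: [0.3, -0.2, -0.2]
grip_width: 0.0002
gripper_force: 0.0
t 6.3 case tcp [-0.0388 -0.0902  0.2186] z [ 0.502 -0.001 -0.865] y [0.001 1.    0.   ] F [ 0.32 -0.16 -0.19] J [-0.29  0.16  0.12  2.16  0.36  0.33  0.99]
target [-0.0399 -0.09    0.2179] tool shift units [0.07 0.01 0.  ]
rot needed /45deg [-0.001  0.003 -0.002]
```

```bash
python3 -m crank '[[-0.15,0,0,0,0,0],[-0.15,0,0,0,0,0],[0,0,0,0,0,0]]' |grep -E 'tcp|contact'
python3 -m crank '[[-0.1,0,0,0,0,0],[0,0,0,0,0,0],[0,0,0,0,0,0]]' |grep -E 'tcp|contact'
python3 -m crank '[[-0.1,0,0,0,0,0],[0,0,0,0,0,0],[0,0,0,0,0,0]]'|grep -E 'tcp|contact'
python3 g.py .005 .042 -.09;python3 -m crank '[[0,0,0,0,0,0]]'|grep -E 'contact'
```

```text
tcp_pos: [0.6083, 0.0021, 0.2219]
contact_force: [-0.4, -0.8, 0.5]
tcp_pos: [0.6095, 0.0018, 0.2225]
contact_force: [-0.2, 0.0, -0.4]
tcp_pos: [0.611, 0.0016, 0.2234]
contact_force: [-0.3, -0.2, -0.5]
t 7.2 case tcp [-0.03   -0.0901  0.2234] z [ 0.502 -0.001 -0.865] y [ 0.001  1.    -0.   ] F [-0.27 -0.23 -0.53] J [-0.28  0.17  0.12  2.14  0.34  0.35  1.02]
target [-0.0313 -0.09    0.2229] tool shift units [ 0.07  0.01 -0.01]
rot needed /45deg [-0.001  0.003 -0.001]
contact_force: [-0.5, -0.3, -0.5]
```

```bash
for k in 1; do python3 -m crank '[[-0.08,0,0,0,0,0],[0,0,0,0,0,0],[0,0,0,0,0,0]]' |grep -E 'tcp|contact'
python3 -m crank '[[0,0,0,0,0,0]]'|grep contact
python3 -m crank '[[-0.08,0,0,0,0,0],[0,0,0,0,0,0],[0,0,0,0,0,0]]' |grep -E 'tcp|contact'
python3 -m crank '[[0,0,0,0,0,0]]'|grep contact
python3 -m crank '[[-0.08,0,0,0,0,0],[0,0,0,0,0,0],[0,0,0,0,0,0]]'|grep -E 'tcp|contact'
python3 -m crank '[[0,0,0,0,0,0]]'|grep contact
done
```

```text
tcp_pos: [0.6126, 0.0016, 0.2243]
contact_force: [-1.2, 0.8, -1.0]
contact_force: [-0.7, 0.2, -0.7]
tcp_pos: [0.6141, 0.0014, 0.2252]
contact_force: [-1.0, 0.1, -0.0]
contact_force: [-0.2, -0.9, 0.5]
tcp_pos: [0.6154, 0.0013, 0.226]
contact_force: [-1.9, -0.8, -0.5]
contact_force: [-0.3, -0.1, -0.3]
```

```bash
python3 -m crank '[[-0.08,0,0,0,0,0],[0,0,0,0,0,0],[0,0,0,0,0,0]]' |grep -E 'tcp|contact'
python3 -m crank '[[0,0,0,0,0,0]]'|grep contact
python3 -m crank '[[0,0,0,0,0,0]]'|grep contact
python3 -m crank '[[-0.08,0,0,0,0,0],[0,0,0,0,0,0],[0,0,0,0,0,0]]' |grep -E 'tcp|contact'
python3 -m crank '[[0,0,0,0,0,0]]'|grep contact
python3 -m crank '[[0,0,0,0,0,0]]'|grep contact
python3 - <<'E'
from h import *
o=dict(np.load('top.npz'));n=grab('top')
# edge motion in lid region
a=cv2.cvtColor(o['image'],cv2.COLOR_RGB2GRAY)[130:185,185:245].astype(np.float32);b=cv2.cvtColor(n['image'],cv2.COLOR_RGB2GRAY)[130:185,185:245].astype(np.float32)
for s in((0,28),(28,50)): print(s,cv2.phaseCorrelate(a[s[0]:s[1]].copy(),b[s[0]:s[1]].copy()))
E
```

```text
tcp_pos: [0.6168, 0.0012, 0.2268]
contact_force: [-1.3, 0.6, -0.7]
contact_force: [-0.8, 0.2, -0.7]
contact_force: [-0.3, 0.1, -0.2]
tcp_pos: [0.6182, 0.0011, 0.2276]
contact_force: [-1.3, -0.9, -1.1]
contact_force: [-1.0, -0.5, -0.2]
contact_force: [-0.9, 0.0, -0.7]
(0, 28) ((-0.20437644125041032, -0.005931691769992753), 0.9979774514834087)
(28, 50) ((0.26851482272621396, -0.34059046021035577), 0.7568107671207852)
```

```bash
python3 -m crank '[[0.2,0,0,0,0,0],[0,-0.2,0,0,0,0],[0,-0.2,0,0,0,0],[0,-0.2,0,0,0,0],[0,0,0,0,0,0]]' |grep -E 'tcp|contact'
python3 -m crank '[[0,-0.15,0,0,0,0],[0,-0.15,0,0,0,0],[0,0,0,0,0,0]]' |grep -E 'tcp|contact'
python3 -m crank '[[0,-0.15,0,0,0,0],[0,-0.15,0,0,0,0],[0,0,0,0,0,0]]' |grep -E 'tcp|contact'; python3 g.py 0 .042 -.09
python3 - <<'E'
from h import *
a=grab('top');b=grab('scene')
i=cv2.resize(a['image'][130:220,190:290,::-1],(400,360),interpolation=cv2.INTER_CUBIC)
j=cv2.resize(b['image'][145:235,175:275,::-1],(400,360),interpolation=cv2.INTER_CUBIC);cv2.imwrite('pics/n3.png',np.hstack([i,j]))
E
```

```text
tcp_pos: [0.6134, -0.0119, 0.2256]
contact_force: [-1.2, -0.6, -1.4]
tcp_pos: [0.6129, -0.0173, 0.2255]
contact_force: [-1.5, 0.3, -0.5]
tcp_pos: [0.6124, -0.0232, 0.2256]
contact_force: [-0.7, -0.7, -0.8]
t 10.65 case tcp [-0.0264 -0.1148  0.2256] z [ 0.502 -0.001 -0.865] y [ 0.002  1.    -0.   ] F [-0.65 -0.74 -0.79] J [-0.21  0.17  0.1   2.13  0.27  0.34  1.13]
target [-0.027  -0.09    0.2254] tool shift units [ 0.03  1.24 -0.01]
rot needed /45deg [-0.001  0.003 -0.002]
```

View pics/n3.png

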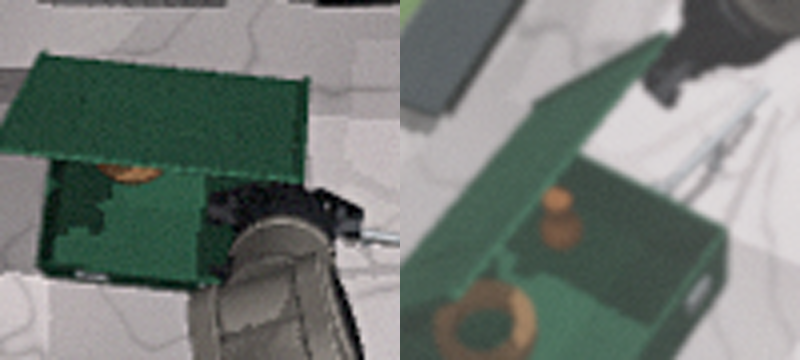

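The left half shows the lid still open with the hand under its right front edge. The right half shows the stay lying out beside the case at (710,150), with the lid on the fingers at (665,35). Next I'll plan the lowering.

Run:
```python
from g import *
st=np.radians(60);z=np.array([.5,-.866]);n=np.array([.866,.5])
def T(a,ext): E=np.array(lid(a,.225,0,0))[[0,2]]; return E-.011*n+ext*z
a=np.linspace(.92,0,24); e=np.linspace(.042,.025,24); P=np.array([T(*q) for q in zip(a,e)])
P[0]=[-.0264,.2256]
d=np.diff(P,axis=0)/.02
print(np.c_[a[1:],-d@n,d@z].round(2).tolist()); print(P[[0,1,12,23]])
```

```text
[[0.88, 0.34, 0.0], [0.84, 0.44, 0.05], [0.8, 0.44, 0.06], [0.76, 0.43, 0.08], [0.72, 0.43, 0.1], [0.68, 0.42, 0.12], [0.64, 0.42, 0.13], [0.6, 0.41, 0.15], [0.56, 0.4, 0.17], [0.52, 0.39, 0.18], [0.48, 0.38, 0.2], [0.44, 0.37, 0.21], [0.4, 0.36, 0.23], [0.36, 0.35, 0.24], [0.32, 0.34, 0.26], [0.28, 0.33, 0.27], [0.24, 0.32, 0.28], [0.2, 0.3, 0.29], [0.16, 0.29, 0.31], [0.12, 0.28, 0.32], [0.08, 0.26, 0.33], [0.04, 0.25, 0.34], [0.0, 0.23, 0.35]]
[[-0.0264      0.2256    ]
 [-0.03225457  0.22218433]
 [-0.09652991  0.15164542]
 [-0.122026    0.06285   ]]
```

```bash
python3 -m crank '[[0.3,0,0,0,0,0],[0.4,0,0.05,0,0,0],[0.45,0,0.06,0,0,0],[0.45,0,0.08,0,0,0],[0.45,0,0.1,0,0,0],[0.42,0,0.12,0,0,0],[0.42,0,0.13,0,0,0],[0.42,0,0.15,0,0,0],[0.4,0,0.17,0,0,0],[0.4,0,0.18,0,0,0],[0.38,0,0.2,0,0,0],[0,0,0,0,0,0]]' |grep -E 'tcp|contact'; python3 g.py 0 .04 -.11
python3 - <<'E'
from h import *
b=grab('scene')
j=cv2.resize(b['image'][145:265,150:290,::-1],(560,480),interpolation=cv2.INTER_CUBIC);cv2.imwrite('pics/n4.png',j)
E
```

```text
tcp_pos: [0.5459, -0.0162, 0.1575]
contact_force: [-2.7, 1.9, -0.3]
t 11.95 case tcp [-0.0933 -0.1138  0.1575] z [ 0.5    0.    -0.866] y [-0.  1. -0.] F [-2.86  1.67 -0.31] J [-0.19  0.18  0.03  2.33  0.75  0.17  0.61]
target [-0.0281 -0.11    0.2272] tool shift units [-4.56  0.19 -1.39]
rot needed /45deg [0. 0. 0.]
```

View pics/n4.png

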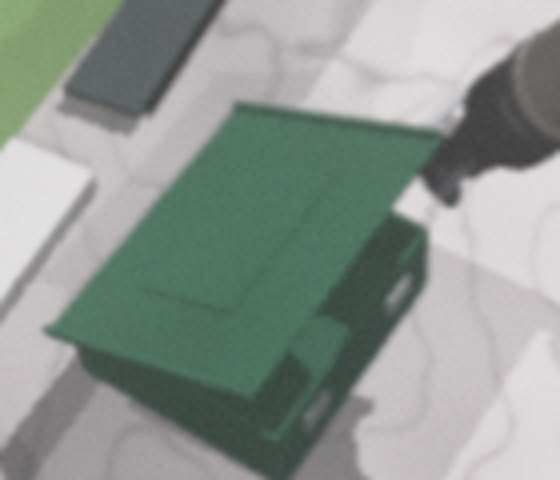

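The lid is now about half down, its front edge at (440,135) carried by the fingers at (445,185). Joint 6 is at its lower limit, so I need to steepen the tool before lowering further.

```bash
cat > plan.py <<'E'
from g import *
from scipy.optimize import brentq
o=status.get_obs(); c=R.from_euler('z',p[2]).as_matrix().T@(o['tcp_pos']-[p[0],p[1],0])
A=R.from_euler('z',p[2]).as_matrix().T@R.from_rotvec(o['orientation']).as_matrix()
s0=np.arctan2(-A[2,2],A[0,2]); t=c[[0,2]]
ax=lambda s:(np.array([np.cos(s),-np.sin(s)]),np.array([np.sin(s),np.cos(s)]))
z,n=ax(s0)
f=lambda e:np.hypot(*(t+.011*n-e*z-[.1,.09]))-.225
e0=brentq(f,0,.055); E=t+.011*n-e0*z; a0=np.arctan2(E[1]-.09,.1-E[0])
print('a',a0,'ext',e0,'s',np.degrees(s0),'F',o['contact_force'],'J',o['joints'].round(2))
if len(sys.argv)>1:
    a1,e1,s1,N=float(sys.argv[1]),float(sys.argv[2]),np.radians(float(sys.argv[3])),int(sys.argv[4])
    prev=t;sp=s0
    for k in range(1,N+1):
        w=k/N;a=a0+(a1-a0)*w;e=e0+(e1-e0)*w;s=s0+(s1-s0)*w
        z,n=ax(s);T=np.array([.1-.225*np.cos(a),.09+.225*np.sin(a)])-.011*n+e*z
        zp,np_=ax(sp);d=(T-prev)/.02
        print([round(-d@np_,2),0,round(d@zp,2),0,round((s-sp)/np.radians(45),3),0],end=',');prev=T;sp=s
E
python3 plan.py .42 .030 75 8
```

```text
a 0.47531963250852566 ext 0.03387767893136678 s 59.95778189104839 F [-3.05232493  1.45696381  0.3184946 ] J [-0.19  0.18  0.03  2.33  0.75  0.17  0.62]
[np.float64(0.12), 0, np.float64(-0.0), 0, np.float64(0.042), 0],[np.float64(0.12), 0, np.float64(0.0), 0, np.float64(0.042), 0],[np.float64(0.11), 0, np.float64(0.0), 0, np.float64(0.042), 0],[np.float64(0.11), 0, np.float64(0.01), 0, np.float64(0.042), 0],[np.float64(0.11), 0, np.float64(0.01), 0, np.float64(0.042), 0],[np.float64(0.11), 0, np.float64(0.01), 0, np.float64(0.042), 0],[np.float64(0.1), 0, np.float64(0.01), 0, np.float64(0.042), 0],[np.float64(0.1), 0, np.float64(0.02), 0, np.float64(0.042), 0],
```

```bash
python3 -m crank '[[0.12,0,0,0,0.042,0],[0.12,0,0,0,0.042,0],[0.11,0,0,0,0.042,0],[0.11,0,0.01,0,0.042,0],[0.11,0,0.01,0,0.042,0],[0.11,0,0.01,0,0.042,0],[0.1,0,0.01,0,0.042,0],[0.1,0,0.02,0,0.042,0],[0,0,0,0,0,0]]' |grep -E 'tcp|contact'; python3 plan.py .12 .026 76 11
```

```text
tcp_pos: [0.5322, -0.015, 0.1509]
contact_force: [-2.2, 0.8, -0.6]
a 0.4309805170824097 ext 0.031324716051008124 s 75.03536292058917 F [-2.15344465  0.7738786  -0.60808929] J [ 0.11  0.24 -0.26  2.15  0.25  0.51  1.14]
[np.float64(0.2), 0, np.float64(0.22), 0, np.float64(0.002), 0],[np.float64(0.19), 0, np.float64(0.23), 0, np.float64(0.002), 0],[np.float64(0.19), 0, np.float64(0.23), 0, np.float64(0.002), 0],[np.float64(0.18), 0, np.float64(0.24), 0, np.float64(0.002), 0],[np.float64(0.17), 0, np.float64(0.24), 0, np.float64(0.002), 0],[np.float64(0.16), 0, np.float64(0.25), 0, np.float64(0.002), 0],[np.float64(0.15), 0, np.float64(0.25), 0, np.float64(0.002), 0],[np.float64(0.15), 0, np.float64(0.26), 0, np.float64(0.002), 0],[np.float64(0.14), 0, np.float64(0.26), 0, np.float64(0.002), 0],[np.float64(0.13), 0, np.float64(0.27), 0, np.float64(0.002), 0],[np.float64(0.12), 0, np.float64(0.27), 0, np.float64(0.002), 0],
```

```bash
python3 -m crank '[[0.2,0,0.22,0,0,0],[0.19,0,0.23,0,0,0],[0.19,0,0.23,0,0,0],[0.18,0,0.24,0,0,0],[0.17,0,0.24,0,0,0],[0.16,0,0.25,0,0,0],[0.15,0,0.25,0,0,0],[0.15,0,0.26,0,0,0],[0.14,0,0.26,0,0,0],[0.13,0,0.27,0,0,0],[0.12,0,0.27,0,0,0],[0,0,0,0,0,0]]' |grep -E 'tcp|contact'; python3 plan.py -0.03 .024 75 11
```

```text
tcp_pos: [0.5109, -0.0133, 0.088]
contact_force: [-1.6, -0.0, -0.8]
a 0.10438204909084745 ext 0.02340479945639902 s 75.081587478095 F [-1.64100032 -0.01700691 -0.79473291] J [ 0.04  0.32 -0.2   2.25  0.37  0.34  1.01]
[np.float64(0.05), 0, np.float64(0.13), 0, np.float64(-0.0), 0],[np.float64(0.05), 0, np.float64(0.13), 0, np.float64(-0.0), 0],[np.float64(0.04), 0, np.float64(0.13), 0, np.float64(-0.0), 0],[np.float64(0.04), 0, np.float64(0.13), 0, np.float64(-0.0), 0],[np.float64(0.04), 0, np.float64(0.13), 0, np.float64(-0.0), 0],[np.float64(0.04), 0, np.float64(0.13), 0, np.float64(-0.0), 0],[np.float64(0.04), 0, np.float64(0.13), 0, np.float64(-0.0), 0],[np.float64(0.04), 0, np.float64(0.14), 0, np.float64(-0.0), 0],[np.float64(0.04), 0, np.float64(0.14), 0, np.float64(-0.0), 0],[np.float64(0.03), 0, np.float64(0.14), 0, np.float64(-0.0), 0],[np.float64(0.03), 0, np.float64(0.14), 0, np.float64(-0.0), 0],
```

```bash
python3 -m crank '[[0.04,0,0.12,0,0,0],[0.04,0,0.12,0,0,0],[0.04,0,0.12,0,0,0],[0.04,0,0.12,0,0,0],[0.04,0,0.12,0,0,0],[0.04,0,0.12,0,0,0],[0,0,0,0,0,0]]' |grep -E 'tcp|contact';python3 -m crank '[[0.04,0,0.12,0,0,0],[0.04,0,0.12,0,0,0],[0.04,0,0.12,0,0,0],[0.04,0,0.12,0,0,0],[0,0,0,0,0,0]]' |grep -E 'tcp|contact'; python3 plan.py
python3 - <<'E'
from fit import *
p=np.load('pose.npy')
b=grab('scene');t=grab('top')
j=cv2.resize(b['image'][160:270,150:290,::-1],(700,550),interpolation=cv2.INTER_CUBIC);cv2.imwrite('pics/n5.png',j)
for y in(-.05,.05):
  for l in(.06,.2):
    for a in (0,):
      q=proj(t,W(p,lid(a,l,y,.005)));u,v=q.round().astype(int); dd=t['depth'][v-2:v+3,u-2:u+3]; print(y,l,pt(t,u,v,np.median(dd)).round(4))
E
```

```text
tcp_pos: [0.5101, -0.0133, 0.0733]
contact_force: [-5.8, 1.4, -1.4]
tcp_pos: [0.5105, -0.0132, 0.0638]
contact_force: [-3.2, 0.5, -1.1]
a 0.00945802730237553 ext 0.02637696904860553 s 74.94870617024907 F [-3.23065092  0.5217902  -1.09391907] J [-0.01  0.37 -0.15  2.26  0.42  0.28  0.95]
-0.05 0.06 [0.6828 0.0365 0.0944]
-0.05 0.2 [0.5442 0.0462 0.0951]
0.05 0.06 [0.6932 0.1354 0.0959]
0.05 0.2 [0.5548 0.1473 0.0949]
```

View pics/n5.png

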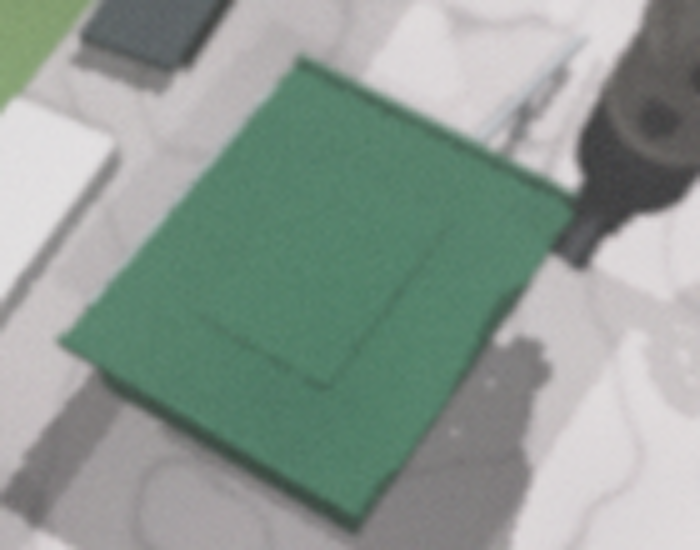

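The lid is shut: its top reads z ≈ 0.095 at all four points, and the stay hangs out at (540,90). Now I'll back the fingers away from the edge and rise clear.

```bash
python3 -m crank '[[0.1,0,0,0,0,0],[0.2,0,0,0,0,0],[0.3,0,0,0,0,0],[0.4,0,-0.2,0,0,0],[0.3,0,-0.5,0,0,0],[0,0,-1,0,0,0],[0,0,-1,0,0,0],[0,0,-1,0,0,0],[0,0,-1,0,0,0],[0,0,-1,0,0,0]]' |grep -E 'tcp|contact';python3 -m crank '[[0,0,-1,0,0,0],[0,0,-1,0,0,0],[0,0,-0.5,0,0,0],[0,0,0,0,0,0],[0,0,0,0,0,0],[0,0,0,0,0,0]]' |grep -E 'tcp|contact'; python3 plan.py 2>/dev/null
python3 - <<'E'
from fit import *
p=np.load('pose.npy')
b=grab('scene');t=grab('top');o=status.get_obs();print(o['joints'],o['contact_force'])
cv2.imwrite('pics/n6.png',cv2.resize(b['image'][:,:,::-1],(800,600)))
for y in(-.05,.05):
  for l in(.06,.2):
      q=proj(t,W(p,lid(0,l,y,.005)));u,v=q.round().astype(int); dd=t['depth'][v-2:v+3,u-2:u+3]; print(y,l,pt(t,u,v,np.median(dd)).round(4))
E
```

```text
tcp_pos: [0.4549, -0.008, 0.1685]
contact_force: [-0.2, -0.3, 0.1]
tcp_pos: [0.4424, -0.007, 0.2145]
contact_force: [0.5, -0.1, -0.0]
[ 0.12924525 -0.00735818 -0.30050875  2.26157993  0.10915174  0.63798343
  1.22825454] [-0.5536625  -0.17149177  0.39218583]
-0.05 0.06 [0.6827 0.0365 0.0947]
-0.05 0.2 [0.5442 0.0462 0.0952]
0.05 0.06 [0.6928 0.1353 0.0975]
0.05 0.2 [0.5548 0.1473 0.0947]
```

View pics/n6.png

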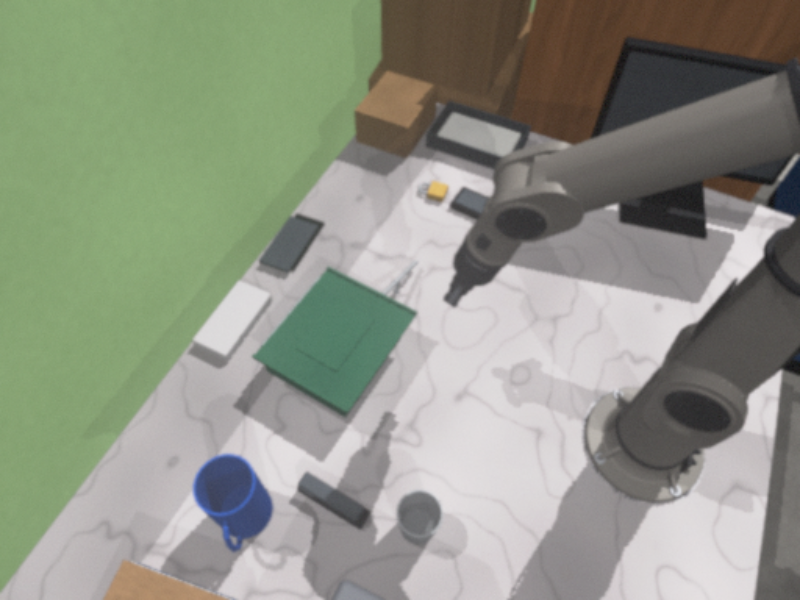

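The lid is flat on the case around (335,340), the stay is out at (400,280), the other objects haven't moved and the hand is clear at (455,290).

```bash
python3 -c "
from bench import r
print(r.hand_in())"
```

```text
the job is handed in; nothing more can be done
None
```

I nudged the stay out sideways, caught the lid on the fingers high in its travel, lowered it shut without a bang, and backed the arm clear. The job is handed in; no verdict was returned.

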